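# Press a stopper home and lift the bottle out of the lever press

### The arm

A 6-joint arm with a two-finger parallel gripper is mounted at the origin on a cart in front of the work surface, level with it; the furniture and walls round the work are solid. World frame = base frame: x ahead of the robot, y to its left, z up, the work surface at z = 0. Lengths are in m, angles in degrees, forces in N, time in s.
With the tool pointing down it reaches from about 0.375 to 0.9 m from the base axis. Payload 3.1 kg.
Tool frame: the origin (TCP) lies on the centre line of the jaws, within the pads' length; the fingertips stand 25 mm ahead of it and the grasp point (between the pads) lies 6 mm ahead of it; z points along the fingers, y is the line along which they close (so a half turn about z gives the same grasp; the last joint's range is limited). The gripper opens to 87 mm and grips with 3 to 60 N. Pads are 19 mm wide; open, the fingers measure 117 mm over their backs; the gripper's body (75 mm by 190 mm) begins 51 mm behind the grasp point.
Start: joints at [62.939, 30.224, 82.088, -0, 67.689, -10.227], TCP at [0.181, 0.598, 0.248] pointing down, gripper open.
Joint ranges: [-176.69, 176.69], [-43.24, 126.21], [12.49, 139.97], [-82, 262], [0, 151.66], [-163.58, 163.58]. Speed limits (degrees/s): [159.86, 159.86, 180, 180, 180, 180].

### API

Orientations are given as a 3x3 rotation matrix whose columns are the frame's x, y, z axes.
In Python, from rig import * gives the robot as it stands.
- The arm moves only by the tool step_arm, never from a script. Its argument "steps" is a list of rows, each a list of 7 numbers: the shift along the tool's x, y, z normalised to -1 to 1, where 1 is 0.3 m, then the turn, a rotation vector about the tool's x, y, z normalised to -1 to 1, where 1 is 45 degrees, then the gripper's target within -1 to 1 (shut at 1, half-way at 0, fully open at -1). A call has 1 to 8 rows; each row is the pose to reach, as a shift and turn from the pose commanded when the call began, along the tool's axes at that moment; what a row does not reach only later rows make up. A row lasts 1/12 s, in which the tool goes at most 41.7 mm and 7.16 degrees, less where a joint would pass 70% of its speed; a pose out of reach is approached as far as the arm can. A call with a number of a shift or a turn outside -1 to 1 is refused whole. A call with a gripper value outside its range is refused whole. The fingers move at their own pace and stop on an object; the grip force is fixed at half the most. Time passes only in rows, so rows that repeat a pose let the fingers close. It gives the time, the measured TCP pose, the force, the opening and the grip force at its end, in the units of the state.
- read_state(): the state, without advancing time (a new reading comes with each control period).
- capture(name): name is "scene" or "top" or "wrist"; returns a dict with "image" (384x512x3 uint8, red, green, blue), "vertical_fov" (degrees; the focal length in pixels is half the picture's height over the tangent of half this angle, whatever the lens; pixels are square), "cx", "cy" (the principal point, pixels), "world_from_camera" (4x4, takes a point from camera to world coordinates); the wrist camera has in their place "T_tool_cam" (4x4, takes a point from camera to tool coordinates, whose origin is the TCP and whose axes are the flange's). Camera axes: x right, y down, z forward; pixel columns grow to the right and rows downward; lengths in m; the calibration is good to about 2 mm. The wrist camera is an equidistant fisheye: a pixel r from the principal point sees the ray r / f radians off the axis. A picture is of the moment at which its call begins: read the wrist's pose just before it. There is no depth.
- hand_in(): hands the job in; it is judged then, once.
The state is a dict: "time_s": time; "joint_positions": joint angles; "qvel": joint speeds; "tau": joint torques, N m; "position": TCP position; "tcp_rot": TCP orientation; "force": force on the tool from outside, world axes, zero at the start; "moment": the same for the moment, N m; "opening": opening from 0.0 (shut) to 1.0 (fully open); "grasp_force": force on a finger pad.
Only numpy, scipy, OpenCV 4.12 (cv2) and the standard library are available. Lean on these libraries where they do the work, as an engineer would, in place of code of your own. Each camera call takes 0.05 s, during which the arm holds its last target. There are 200 camera calls.

### The job

The small stoneware bottle in the lever press has its stopper only started by hand. Pull the press's sprung arm down by its wooden grip until the stopper's head sits flush on the bottle's lip, and keep hold of the arm while you ease it slowly back up to its rest; do not let it spring back. Then lift the bottle straight up out of the press, a good hand's breadth clear of its seat, and finish while still holding it there above the seat, upright and steady, without disturbing the things around.

Things in the scene. Friction and masses are not known exactly. Their poses are not given: they have to be found in the camera images.
- press: Dark green bench press, fixed: base plate 205 x 120 mm, top 16 mm up. Origin on the worktop under the axis of the bottle's seat, z up; x points from the seat to the post with the hinge (plate x = -68 to 137 mm; post x = 78 to 112 mm, 182 mm high, 42 mm wide, pin 68 mm). The arm comes down over the seat towards -x. y runs along the hinge pin and the wooden grip.
- seat (a point): Centre of the floor of the bottle's seat, 19 mm above the worktop: a shallow steel cup, inner diameter 61 mm, rim 7 mm above this floor, so the 56 mm bottle stands in it with 2.5 mm play all round. Axes as press.
- press_hinge (a point): Centre of the arm's hinge pin, 95 mm from the seat's axis towards the post and 165 mm above the worktop. The arm turns about this point in the press's x-z plane.
- press_arm (a joint): Arm angle, rad. 0 = rest, leaning back 15 deg past upright, away from the bottle. Grows as it is pulled over and down; 1.83 = level, stopper home. Limit 1.95. Its rubber pad, 95 mm from the hinge, meets a raised stopper about 0.1 rad sooner. A spring drives it to 0: 2 N at the grip at rest, 8 N when down; the stopper adds about 8 N. Let go from below, it flies back.
- press_grip (a point): Centre of the wooden grip at the arm's end, 175 mm from the hinge, 334 mm up at rest: a round sleeve along the press's y, 22 mm diameter, 60 mm of it straight, between two tines 96 mm apart; crossbar 50 mm nearer the hinge. It turns freely on its pin, so pinched from above across its diameter it can be led along the arc, the gripper's attitude unchanged.
- bottle_neck (a point): The loose bottle in the press: cream stoneware, brown shoulder and neck, about 0.28 kg, body 56 mm diameter, foot to lip 112 mm. Point on its axis, 92 mm above the foot, mid-way up the straight neck (28 mm diameter, 78 to 105 mm above the foot); the lip above it is 33 mm wide. z = bottle's axis, up. With the arm at rest the neck can be grasped from above.
- stopper (a joint): How far the stopper has been pushed in, m, from 0 (head 10 mm above the lip) to 0.010 (home, head flush on the lip). Stiff fit: moves only above about 15 N and stays where it is left.
- stopper_top (a point): Centre of the top of the stopper's wooden head (35 mm diameter, 16 mm high); 128 mm above the bottle's foot when home.
- done_0: Finished bottle of the same kind, stoppered, standing behind; origin at its foot. Not to be disturbed.
- done_1: Second finished bottle, as the first; origin at its foot. Not to be disturbed.
- stopper_dish: White dish, 90 mm diameter, about 60 mm high with its spare stoppers; origin under its centre. Not to be disturbed.
- vinegar: Tall clear vinegar bottle with green cap, 60 mm diameter, 246 mm high; origin under its centre. Not to be disturbed.
- garlic: Bulb of garlic, 55 mm; origin under its centre. Not to be disturbed.
- lemon: Yellow lemon, 83 x 58 mm; origin under its centre. Not to be disturbed.
- spice: Spice jar with green cap, 45 mm diameter, 97 mm high; origin under its centre. Not to be disturbed.
There are look-alikes about, which are no part of the job. What is shaped like the part that bears bottle_neck but orange is not meant.

How it is judged (in metres and radians):
On the way, in this order (a step that is already met when the one before it is completed fails the run):
1. the arm has been pulled down and has pushed the stopper home (less than 1 mm left) (value of joint stopper above 0.009 m and value of joint press_arm above 1.7 rad), for 0.2 s.
2. the arm is back at its rest, within 0.1 rad, with the bottle still in its seat (value of joint press_arm below 0.1 rad and distance between bottle_neck and seat below 0.097 m), for 0.2 s.
At the end, for the whole second after the job is handed in: The fingers hold the bottle, its foot at least 60 mm above the floor of the seat and within 60 mm of the seat's axis, upright within 0.12 rad, slower than 0.02 m/s and 0.15 rad/s, and the press carries none of it; the stopper is home (less than 1 mm left) and the arm is at rest (within 0.1 rad) (z of bottle_neck in the frame of seat above 0.152 m and horizontal distance between bottle_neck and seat below 0.06 m and angle between bottle_neck's own z axis and vertical below 0.12 rad and linear speed of bottle below 0.02 m/s and angular speed of bottle below 0.15 rad/s and contact force between the fingers and bottle above 1 N and contact force between press and bottle below 0.05 N and value of joint stopper above 0.009 m and value of joint press_arm below 0.1 rad); the arm keeps its last pose, push and grip.
It fails at once if the arm springs back: it returns faster than 1.5 rad/s (velocity of joint press_arm below -1.5 rad/s).
It fails at once if the bottle is tipped by more than 0.35 rad (angle between bottle_neck's own z axis and vertical above 0.35 rad).
It fails at once if a bystander is moved by more than 15 mm (distance of any of done_0, done_1, stopper_dish, vinegar, garlic, lemon, spice from where it was at the start of the episode above 0.015 m).
It also fails if it takes over 61 s, if anything falls off the work surface, if the arm or the gripper's body presses on something with over 40 N, if the wrist force passes 120 N, or if a joint passes its speed limit or range.

## Working session

There is one attempt and no reset: what is moved stays moved. The work goes in short steps, Python scripts to look and compute and a tool call to move; the robot and the scene stay as the last step left them, time stands still between calls to the robot, and variables do not carry over. Pictures are saved under pics/ and viewed, at most 10 in all, crops included, and the job is handed in when it is done.

Besides the shell and the picture viewer there is one more tool, called after "Emit:" as a command line: name --pt "numbers of a row" for each row, then --argument value for the rest. step_arm: Moves the arm, as the interface text tells. Scaled input: -1 to 1 covers 0.3 m each way for a shift and 45 degrees each way for a turn. Its arguments: {"type":"object","properties":{"steps":{"type":"array"}},"required":["steps"]}

```bash
mkdir -p pics; python3 - <<'E'
from rig import *
import cv2,numpy as np,pickle
s=read_state();print({k:np.round(v,3).tolist() for k,v in s.items()})
a=capture("scene");b=capture("top")
for n,c in(("scene",a),("top",b)):
    cv2.imwrite(f"pics/{n}0.png",cv2.resize(c["image"][:,:,::-1],(800,600),interpolation=cv2.INTER_CUBIC))
    print(n,c["vertical_fov"],c["cx"],c["cy"],np.round(c["world_from_camera"],3).tolist())
pickle.dump((a,b),open("c.pkl","wb"))
E
```

```text
{'time_s': 0.0, 'joint_positions': [62.936, 30.276, 82.159, -0.002, 67.689, -10.226], 'qvel': [0.108, -0.017, -0.043, 0.037, 0.079, -0.013], 'tau': [0.001, -44.005, -17.659, 0.063, 0.058, -0.0], 'position': [0.181, 0.598, 0.247], 'tcp_rot': [[-0.957, 0.29, -0.001], [0.29, 0.957, -0.002], [0.0, -0.002, -1.0]], 'force': [0.403, 0.54, -0.257], 'moment': [-0.013, -0.041, -0.005], 'grasp_force': 0.0, 'opening': 0.997}
scene 55.74689820035063 255.4096691564584 196.16608034771363 [[-0.875, -0.385, 0.293, 0.321], [-0.484, 0.674, -0.558, 0.48], [0.018, -0.63, -0.776, 0.891], [0.0, 0.0, 0.0, 1.0]]
top 57.52010847943523 254.51282009736994 195.01997383156493 [[0.003, -0.997, 0.08, 0.529], [-1.0, -0.006, -0.031, 0.004], [0.031, -0.08, -0.996, 1.056], [0.0, 0.0, 0.0, 1.0]]
```

View pics/scene0.png

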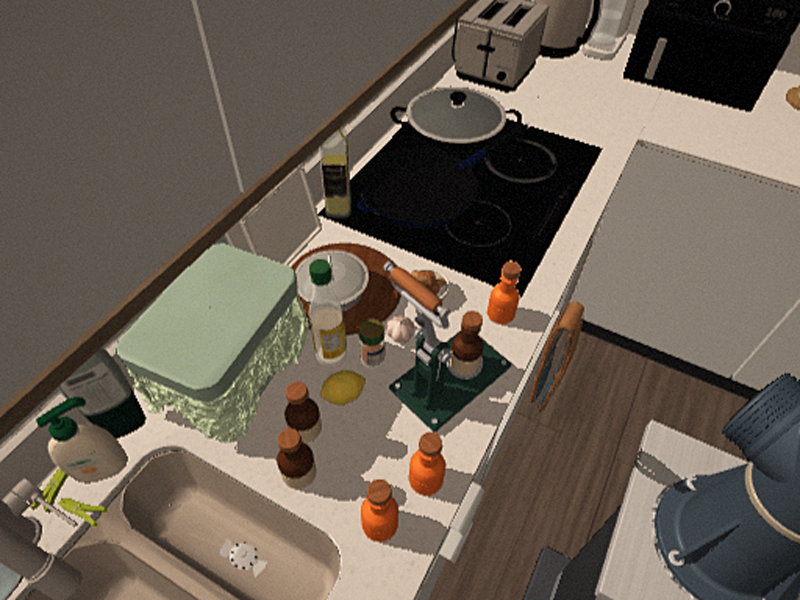

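View pics/top0.png

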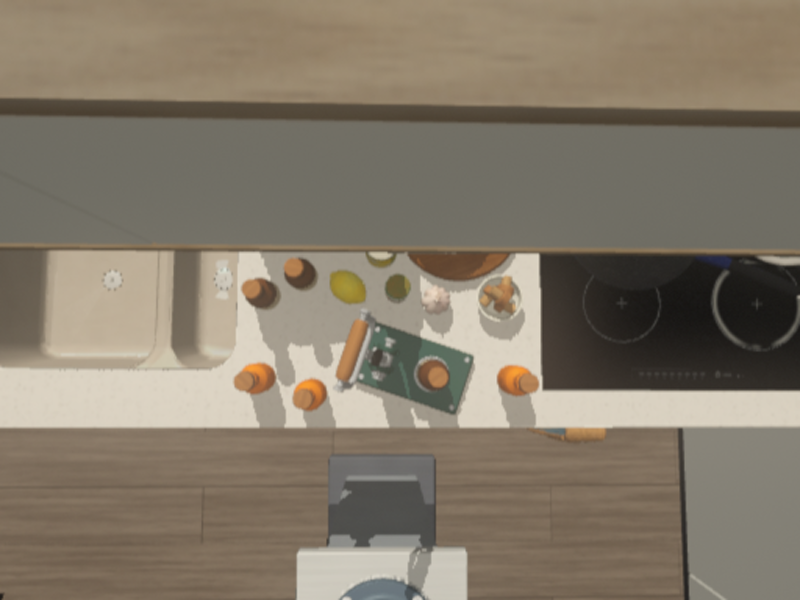

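The top view shows the press plate (corners ~(378,323),(473,357),(457,412),(357,378)) with the grip at (352,350) and the brown-necked bottle at (433,373). Candidates for the bottle: the brown one in the press (433,373), orange ones at (515,380), (310,395) and (255,378), and the finished ones at (298,272) and (258,292). I choose (433,373). A close crop will check it.

```bash
python3 - <<'E'
import cv2,pickle
a,b=pickle.load(open("c.pkl","rb"))
c=b["image"][195:275,205:315,::-1]   # x7
cv2.imwrite("pics/crop.png",cv2.resize(c,None,fx=7,fy=7,interpolation=cv2.INTER_CUBIC))
E
```

```text
(no output)
```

View pics/crop.png

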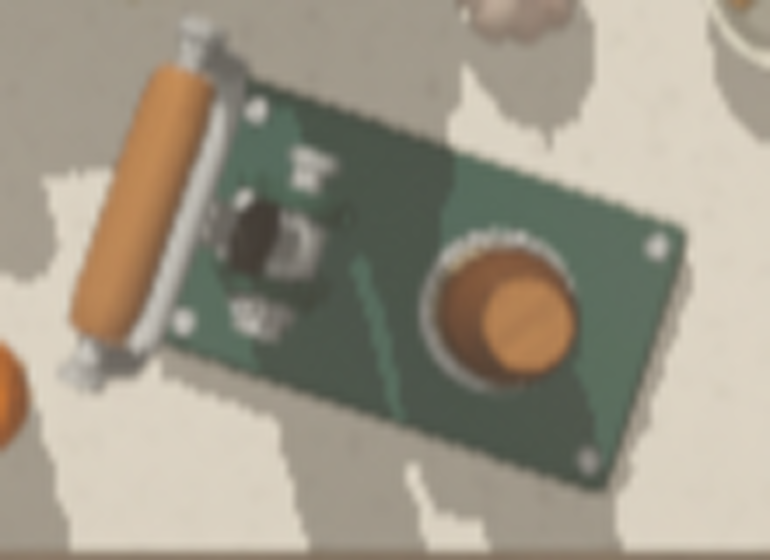

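The crop confirms a brown bottle with a tan stopper in the steel cup: head (528,325), cup centre (503,308), plate corners (685,230), (605,492), (160,345), (243,78), grip centre (143,205).

```bash
cat >h.py <<'E'
import numpy as np,cv2,pickle
def ray(c,u,v,z):
    f=192/np.tan(np.radians(c["vertical_fov"]/2)); T=c["world_from_camera"]
    d=T[:3,:3]@np.array([(u-c["cx"])/f,(v-c["cy"])/f,1]); o=T[:3,3]
    return o+d*(z-o[2])/d[2]
def proj(c,p):
    f=192/np.tan(np.radians(c["vertical_fov"]/2)); q=np.linalg.inv(c["world_from_camera"])@np.append(p,1)
    return f*q[0]/q[2]+c["cx"],f*q[1]/q[2]+c["cy"]
E
python3 - <<'E'
from h import *
a,b=pickle.load(open("c.pkl","rb"))
P=lambda u,v,z:ray(b,205+(u+.5)/7-.5,195+(v+.5)/7-.5,z)
C=[P(*p,.016)[:2] for p in((685,230),(605,492),(160,345),(243,78))]
# local: -68,+-60 ; 137
L=np.array([[-68,-60],[-68,60],[137,60],[137,-60]])/1e3
C=np.array(C)
for Lx in (L,L*[1,-1]):
    M=cv2.estimateAffinePartial2D(Lx,C)[0];s=np.hypot(M[0,0],M[1,0])
    print("scale",s,"yaw",np.degrees(np.arctan2(M[1,0],M[0,0])),"seat",M[:,2],"res",np.round(C-(Lx@M[:,:2].T+M[:,2]),4).tolist())
for n,p in dict(cup=(503,308,.026),stop=(528,325,.157),grip=(143,205,.334),g1=(190,70,.334),g2=(100,340,.334)).items(): print(n,P(*p).round(4))
S=lambda u,v,z:ray(a,(u+.5)/1.5625-.5,(v+.5)/1.5625-.5,z)
for n,p in dict(stop=(470,318,.157),grip=(417,290,.334)).items(): print("scene",n,S(*p).round(4))
for n,p in dict(d0=(298,272,.115),d1=(258,292,.12),dish=(500,298,.05),vin=(380,257,.246),garl=(435,300,.03),lem=(348,287,.03),spice=(398,287,.097),o1=(518,380,.12),o2=(310,395,.12)).items(): print(n,ray(b,(p[0]+.5)/1.5625-.5,(p[1]+.5)/1.5625-.5,p[2]).round(3))
E
```

```text
scale 0.9669011589809423 yaw 71.90979833512077 seat [ 0.48191939 -0.0915025 ] res [[-0.0006, 0.0009], [-0.0003, -0.0004], [-0.0007, -0.0012], [0.0016, 0.0007]]
scale 0.47166720666026085 yaw 70.9705855631971 seat [ 0.48697183 -0.07517659] res [[0.0662, -0.0748], [-0.0972, -0.0216], [-0.0676, 0.0745], [0.0985, 0.0219]]
cup [ 0.4834 -0.0925  0.026 ]
stop [ 0.483  -0.0894  0.157 ]
grip [0.5268 0.0421 0.334 ]
g1 [0.5665 0.0286 0.334 ]
g2 [0.4875 0.0542 0.334 ]
scene stop [ 0.4852 -0.0848  0.157 ]
scene grip [0.5246 0.0434 0.334 ]
d0 [0.66  0.148 0.115]
d1 [0.625 0.214 0.12 ]
dish [ 0.623 -0.217  0.05 ]
vin [0.665 0.006 0.246]
garl [ 0.621 -0.098  0.03 ]
lem [0.644 0.067 0.03 ]
spice [ 0.637 -0.026  0.097]
o1 [ 0.476 -0.231  0.12 ]
o2 [0.45  0.123 0.12 ]
```

Emit:
step_arm --pt "0 0 -0.4 0 0 0 -1" --pt "-0.2 -0.15 -0.7 0 0 0 -1" --pt "-0.9 -0.8 -0.7 0 0 0.025 -1" --pt "-0.9 -0.8 -0.7 0 0 0.025 -1" --pt "-0.9 -0.8 -0.7 0 0 0.025 -1" --pt "-0.9 -0.8 -0.7 0 0 0.025 -1" --pt "-0.9 -0.8 -0.7 0 0 0.025 -1" --pt "-0.9 -0.8 -0.7 0 0 0.025 -1"

```text
time_s: 0.77
position: [0.3127, 0.3829, 0.4161]
tcp_rot: [[-0.951, 0.308, -0.001], [0.308, 0.951, -0.001], [0.0, -0.001, -1.0]]
force: [0.9, 1.6, -0.3]
opening: 0.998
grasp_force: 0.0
```

Emit:
step_arm --pt "-1 -0.86 -0.1 0 0 0 -1" --pt "-1 -0.86 -0.1 0 0 0 -1" --pt "-1 -0.86 -0.1 0 0 0 -1" --pt "-1 -0.86 -0.1 0 0 0 -1" --pt "-1 -0.86 -0.1 0 0 0 -1" --pt "-1 -0.86 -0.1 0 0 0 -1" --pt "-1 -0.86 -0.1 0 0 0 -1" --pt "-1 -0.86 -0.1 0 0 0 -1"

```text
time_s: 1.43
position: [0.4857, 0.0989, 0.4408]
tcp_rot: [[-0.951, 0.309, -0.001], [0.309, 0.951, 0.0], [0.001, 0.0, -1.0]]
force: [0.1, 0.4, 0.7]
opening: 1.001
grasp_force: 0.0
```

Emit:
step_arm --pt "0 0 0 0 0 0 -1" --pt "0 0 0 0 0 0 -1"

```text
time_s: 1.6
position: [0.4861, 0.099, 0.4403]
tcp_rot: [[-0.95, 0.313, -0.001], [0.313, 0.95, 0.0], [0.002, -0.0, -1.0]]
force: [-0.0, 0.2, -0.2]
opening: 1.005
grasp_force: 0.0
```

Emit:
step_arm --pt "-0.185 -0.14 0 0 0 0 -1" --pt "-0.185 -0.14 0 0 0 0 -1" --pt "-0.185 -0.14 0 0 0 0 -1" --pt "-0.185 -0.14 0 0 0 0 -1"

```text
time_s: 1.93
position: [0.5248, 0.0444, 0.4401]
tcp_rot: [[-0.951, 0.309, -0.002], [0.309, 0.951, 0.001], [0.002, 0.0, -1.0]]
force: [0.1, 0.8, -0.1]
opening: 1.0
grasp_force: 0.0
```

```bash
python3 - <<'E'
from rig import *
import cv2,numpy as np,pickle
s=read_state();print(s["position"],s["tcp_rot"])
w=capture("wrist");pickle.dump((s,w),open("w.pkl","wb"))
print(w["vertical_fov"],w["cx"],w["cy"],np.round(w["T_tool_cam"],3).tolist())
cv2.imwrite("pics/w1.png",cv2.resize(w["image"][:,:,::-1],(800,600),interpolation=cv2.INTER_CUBIC))
E
```

```text
[0.52482177 0.04441881 0.44014415] [[-9.51172935e-01  3.08650338e-01 -2.23968246e-03]
 [ 3.08648451e-01  9.51175486e-01  1.15281545e-03]
 [ 2.48614793e-03  4.05252332e-04 -9.99996827e-01]]
65.70646984690485 257.14013591675865 192.3582931088422 [[-0.001, -0.962, -0.275, 0.075], [1.0, -0.001, 0.0, -0.001], [-0.0, -0.275, 0.962, -0.137], [0.0, 0.0, 0.0, 1.0]]
```

View pics/w1.png

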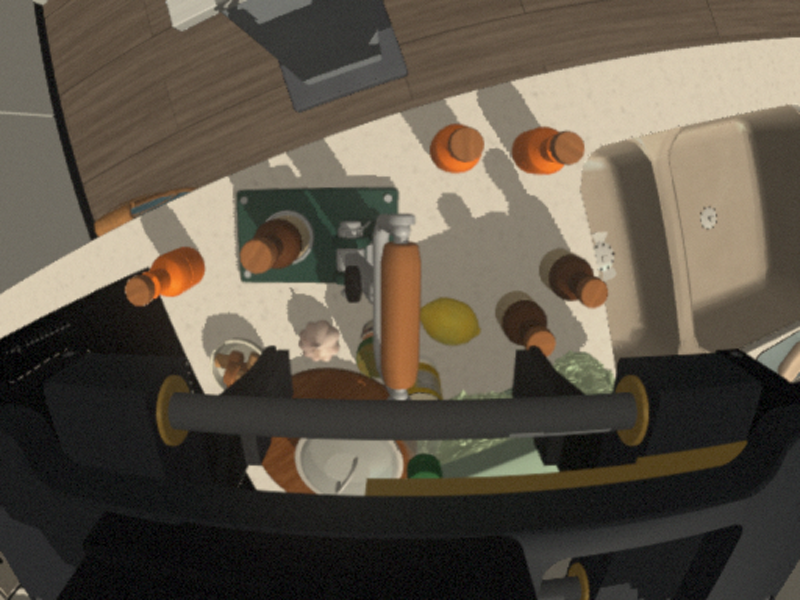

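The wrist view shows the grip sleeve upright between (402,243) and (400,388), the press plate corners at (238,190), (397,188) and (240,281), and the stopper head at (257,253).

```bash
cat >>h.py <<'E'
def wray(s,w,u,v,z,k=1.5625):
    u=(u+.5)/k-.5;v=(v+.5)/k-.5
    f=192/np.tan(np.radians(w["vertical_fov"]/2));x,y=u-w["cx"],v-w["cy"];r=np.hypot(x,y);t=r/f
    d=np.array([x/r*np.sin(t),y/r*np.sin(t),np.cos(t)]);T=np.array(w["T_tool_cam"])
    R=np.array(s["tcp_rot"]);o=R@T[:3,3]+s["position"];d=R@T[:3,:3]@d
    return o+d*(z-o[2])/d[2]
E
python3 - <<'E'
from h import *
s,w=pickle.load(open("w.pkl","rb"))
for n,p in dict(g1=(402,243,.334),g2=(400,388,.334),c1=(238,190,.016),c2=(397,188,.016),c3=(240,281,.016),stop=(257,253,.157)).items(): print(n,wray(s,w,*p).round(4))
E
```

```text
g1 [0.4885 0.0557 0.334 ]
g2 [0.5686 0.0284 0.334 ]
c1 [ 0.4043 -0.132   0.016 ]
c2 [0.469  0.0559 0.016 ]
c3 [ 0.5141 -0.1729  0.016 ]
stop [ 0.4791 -0.0856  0.157 ]
```

Emit:
step_arm --pt "0 0 0.15 0 0 0 -1" --pt "0 0 0.25 0 0 0 -1" --pt "0 0 0.34 0 0 0 -1" --pt "0 0 0.34 0 0 0 -1" --pt "0 0 0.34 0 0 0 -1" --pt "0 0 0.34 0 0 0 1" --pt "0 0 0.34 0 0 0 1" --pt "0 0 0.34 0 0 0 1"

```text
time_s: 2.65
position: [0.5263, 0.0441, 0.3412]
tcp_rot: [[-0.951, 0.308, 0.004], [0.308, 0.951, -0.0], [-0.004, 0.001, -1.0]]
force: [-0.7, -0.3, 0.5]
opening: 0.855
grasp_force: 0.0
```

Emit:
step_arm --pt "0 0 0 0 0 0 1" --pt "0 0 0 0 0 0 1" --pt "0 0 0 0 0 0 1" --pt "0 0 0 0 0 0 1" --pt "0 0 0 0 0 0 1" --pt "0 0 0 0 0 0 1"

```text
time_s: 3.15
position: [0.5252, 0.0437, 0.3389]
tcp_rot: [[-0.951, 0.308, -0.0], [0.308, 0.951, 0.0], [0.0, -0.0, -1.0]]
force: [-0.1, -0.6, -0.4]
opening: 0.4
grasp_force: 0.0
```

Emit:
step_arm --pt "0 0 0 0 0 0 1" --pt "0 0 0 0 0 0 1" --pt "0 0 0 0 0 0 1" --pt "0 0 0 0 0 0 1" --pt "0 0 0 0 0 0 1" --pt "0 0 0 0 0 0 1"

```text
time_s: 3.65
position: [0.5251, 0.0435, 0.3389]
tcp_rot: [[-0.951, 0.308, -0.0], [0.308, 0.951, -0.001], [0.0, -0.001, -1.0]]
force: [-0.4, -1.9, -0.4]
opening: 0.24
grasp_force: 29.8
```

Emit:
step_arm --pt "0 -0.06 -0.013 0 0 0 1" --pt "0 -0.12 -0.019 0 0 0 1" --pt "0 -0.182 -0.019 0 0 0 1" --pt "0 -0.242 -0.013 0 0 0 1" --pt "0 -0.302 0 0 0 0 1" --pt "0 -0.36 0.019 0 0 0 1" --pt "0 -0.416 0.044 0 0 0 1" --pt "0 -0.469 0.074 0 0 0 1"

```text
time_s: 4.32
position: [0.4806, -0.0888, 0.3177]
tcp_rot: [[-0.951, 0.308, -0.001], [0.308, 0.951, 0.004], [0.002, 0.003, -1.0]]
force: [-3.6, 4.8, 6.5]
opening: 0.241
grasp_force: 30.0
```

Emit:
step_arm --pt "0 -0.049 0.036 0 0 0 1" --pt "0 -0.095 0.077 0 0 0 1" --pt "0 -0.136 0.122 0 0 0 1" --pt "0 -0.172 0.172 0 0 0 1" --pt "0 -0.202 0.225 0 0 0 1" --pt "0 -0.227 0.28 0 0 0 1" --pt "0 -0.246 0.338 0 0 0 1" --pt "0 -0.257 0.388 0 0 0 1"

```text
time_s: 4.98
position: [0.4555, -0.1633, 0.2001]
tcp_rot: [[-0.951, 0.308, -0.005], [0.308, 0.951, 0.001], [0.005, -0.001, -1.0]]
force: [-8.1, 0.1, 9.7]
opening: 0.241
grasp_force: 30.1
```

Emit:
step_arm --pt "0.005 -0.004 0.025 0 0 0 1" --pt "0.01 -0.007 0.05 0 0 0 1" --pt "0.01 -0.008 0.07 0 0 0 1" --pt "0.01 -0.009 0.09 0 0 0 1" --pt "0.01 -0.009 0.105 0 0 0 1" --pt "0.01 -0.009 0.11 0 0 0 1" --pt "0.01 -0.009 0.11 0 0 0 1" --pt "0.01 -0.009 0.11 0 0 0 1"

```text
time_s: 5.65
position: [0.4546, -0.1658, 0.1697]
tcp_rot: [[-0.951, 0.308, 0.001], [0.308, 0.951, -0.002], [-0.002, -0.002, -1.0]]
force: [-7.2, -1.3, 18.9]
opening: 0.24
grasp_force: 30.3
```

Emit:
step_arm --pt "0.01 0 0.01 0 0 0 1" --pt "0.01 0 0.02 0 0 0 1" --pt "0.01 0 0.02 0 0 0 1" --pt "0.01 0 0.02 0 0 0 1"

```text
time_s: 5.98
position: [0.4547, -0.1659, 0.1656]
tcp_rot: [[-0.951, 0.309, 0.009], [0.309, 0.951, -0.005], [-0.01, -0.002, -1.0]]
force: [-3.2, 0.6, 27.0]
opening: 0.237
grasp_force: 28.0
```

```bash
python3 - <<'E'
from rig import *
import cv2,numpy as np
a=capture("scene")["image"][180:300,230:350,::-1]
w=capture("wrist")["image"][:,:,::-1]
o=np.zeros((600,800,3),np.uint8)
o[:400,:400]=cv2.resize(a,(400,400),interpolation=cv2.INTER_CUBIC);o[:300,400:]=cv2.resize(w,(400,300))
cv2.imwrite("pics/d.png",o)
E
```

```text
(no output)
```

View pics/d.png

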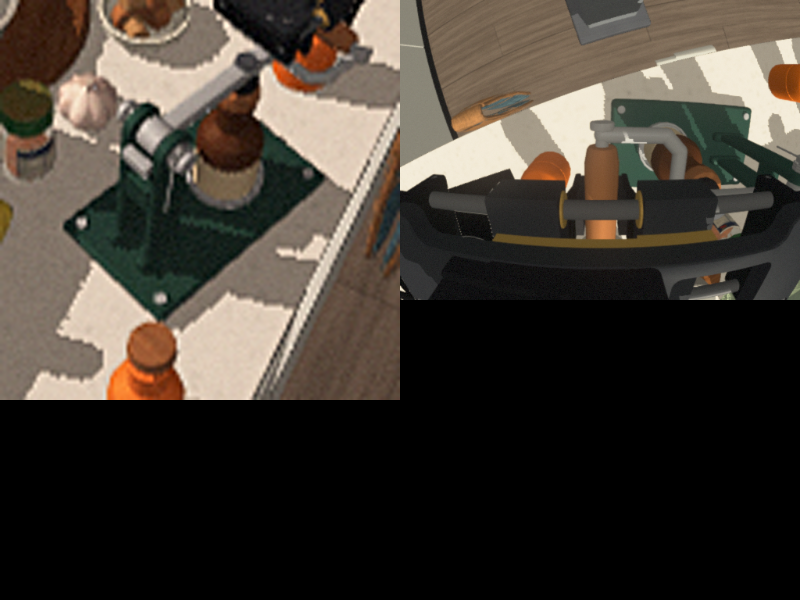

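Emit:
step_arm --pt "0 0 -0.013 0 0 0 1" --pt "0 0.001 -0.044 0 0 0 1" --pt "0 0.003 -0.074 0 0 0 1" --pt "0 0.007 -0.104 0 0 0 1" --pt "-0.001 0.013 -0.134 0 0 0 1" --pt "-0.001 0.02 -0.164 0 0 0 1" --pt "-0.002 0.029 -0.193 0 0 0 1" --pt "-0.002 0.039 -0.222 0 0 0 1"

```text
time_s: 6.75
position: [0.4585, -0.1544, 0.2301]
tcp_rot: [[-0.951, 0.309, 0.007], [0.309, 0.951, -0.003], [-0.008, -0.001, -1.0]]
force: [2.1, -1.4, 5.9]
opening: 0.237
grasp_force: 29.5
```

Emit:
step_arm --pt "0 0.016 -0.038 0 0 0 1" --pt "0 0.034 -0.074 0 0 0 1" --pt "0 0.055 -0.109 0 0 0 1" --pt "-0.001 0.079 -0.142 0 0 0 1" --pt "-0.002 0.104 -0.174 0 0 0 1" --pt "-0.003 0.132 -0.203 0 0 0 1" --pt "-0.004 0.162 -0.231 0 0 0 1" --pt "-0.005 0.194 -0.257 0 0 0 1"

```text
time_s: 7.42
position: [0.4773, -0.0984, 0.3069]
tcp_rot: [[-0.951, 0.309, 0.006], [0.309, 0.951, -0.002], [-0.006, -0.0, -1.0]]
force: [4.4, -2.2, 4.2]
opening: 0.236
grasp_force: 29.6
```

Emit:
step_arm --pt "-0.001 0.033 -0.023 0 0 0 1" --pt "-0.003 0.068 -0.044 0 0 0 1" --pt "-0.005 0.104 -0.063 0 0 0 1" --pt "-0.007 0.142 -0.079 0 0 0 1" --pt "-0.009 0.18 -0.092 0 0 0 1" --pt "-0.01 0.22 -0.102 0 0 0 1" --pt "-0.011 0.26 -0.11 0 0 0 1" --pt "-0.012 0.3 -0.115 0 0 0 1"

```text
time_s: 8.08
position: [0.5065, -0.0125, 0.3405]
tcp_rot: [[-0.951, 0.308, 0.0], [0.308, 0.951, 0.0], [-0.0, 0.0, -1.0]]
force: [1.2, 0.5, 4.5]
opening: 0.238
grasp_force: 29.6
```

Emit:
step_arm --pt "0 0.041 -0.002 0 0 0 1" --pt "0 0.082 -0.002 0 0 0 1" --pt "0 0.112 0.001 0 0 0 1" --pt "0 0.142 0.005 0 0 0 1" --pt "0 0.172 0.01 0 0 0 1" --pt "0 0.202 0.018 0 0 0 1" --pt "0 0.202 0.018 0 0 0 1" --pt "0 0.202 0.018 0 0 0 1"

```text
time_s: 8.75
position: [0.5254, 0.0435, 0.3348]
tcp_rot: [[-0.952, 0.308, 0.001], [0.308, 0.952, -0.003], [-0.002, -0.003, -1.0]]
force: [1.3, -2.6, 8.8]
opening: 0.236
grasp_force: 29.3
```

Emit:
step_arm --pt "0 0 -0.005 0 0 0 1" --pt "0 0 -0.005 0 0 0 1" --pt "0 0 -0.005 0 0 0 -1" --pt "0 0 -0.005 0 0 0 -1" --pt "0 0 -0.005 0 0 0 -1" --pt "0 0 -0.005 0 0 0 -1" --pt "0 0 -0.005 0 0 0 -1" --pt "0 0 -0.005 0 0 0 -1"

```text
time_s: 9.42
position: [0.5244, 0.0441, 0.3353]
tcp_rot: [[-0.951, 0.308, -0.001], [0.308, 0.951, 0.0], [0.001, -0.0, -1.0]]
force: [-0.5, 0.7, 0.4]
opening: 0.607
grasp_force: 0.0
```

Emit:
step_arm --pt "0 0 0 0 0 0 -1" --pt "0 0 0 0 0 0 -1" --pt "0 0 0 0 0 0 -1" --pt "0 0 -0.1 0 0 0 -1" --pt "0 0 -0.25 0 0 0 -1" --pt "0 0 -0.3 0 0 0 -1" --pt "0 0 -0.3 0 0 0 -1" --pt "0 0 -0.3 0 0 0 -1"

```text
time_s: 10.08
position: [0.5253, 0.0439, 0.4268]
tcp_rot: [[-0.951, 0.308, 0.003], [0.308, 0.951, -0.0], [-0.003, 0.001, -1.0]]
force: [-0.1, 0.6, -1.1]
opening: 0.991
grasp_force: 0.0
```

```bash
python3 - <<'E'
from rig import *
import cv2,numpy as np,pickle
s=read_state()
a=capture("scene");w=capture("wrist");pickle.dump((s,a,w),open("e.pkl","wb"))
o=np.zeros((600,800,3),np.uint8)
o[:,:300]=cv2.resize(a["image"][190:250,275:305,::-1],(300,600),interpolation=cv2.INTER_CUBIC)
o[:375,300:]=cv2.resize(w["image"][:,:,::-1],(500,375))
cv2.imwrite("pics/e.png",o)
E
```

```text
(no output)
```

View pics/e.png

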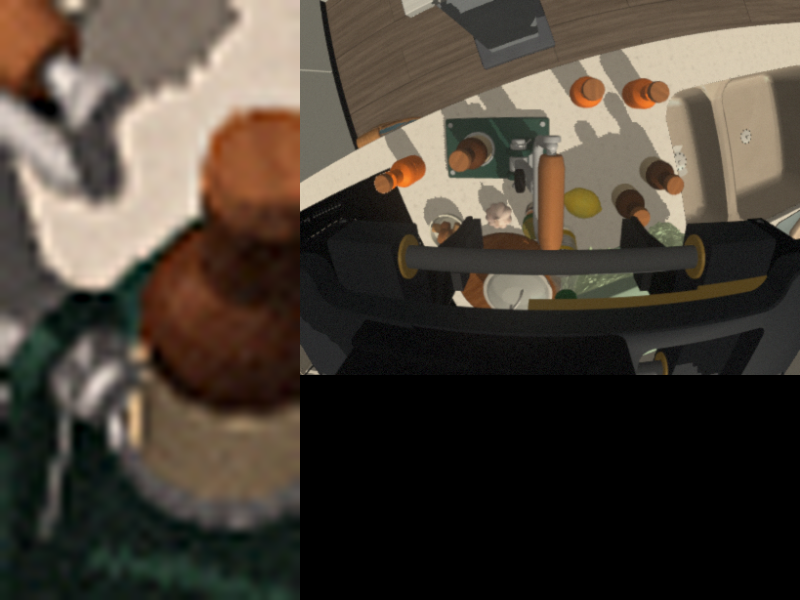

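The stopper's head (crop ~(265,150)) now looks low on the lip and the arm stands at rest with the grip at (551,200). I'll check the head's drop numerically against the first picture, by its top edge.

```bash
python3 - <<'E'
from h import *
a,b=pickle.load(open("c.pkl","rb"));s,a2,w=pickle.load(open("e.pkl","rb"))
for z in(.157,.147): print(z,np.round(proj(a,[.482,-.0885,z]),1))
for u in(298,301,304):
    print(u,a["image"][196:226,u,0].tolist());print(u,a2["image"][196:226,u,0].tolist())
o=[cv2.resize(c["image"][185:245,275:325,::-1],(390,468),interpolation=cv2.INTER_CUBIC) for c in(a,a2)]
cv2.imwrite("pics/f.png",np.hstack(o))
print("stop now (wrist)",wray(s,w,467,155+0,.147,500/512) if 0 else wray(s,w,465-300,155,.147,500/512))
E
```

```text
0.157 [302.4 202.8]
0.147 [301.9 205.2]
298 [218, 218, 225, 208, 152, 144, 145, 149, 151, 152, 158, 144, 112, 108, 92, 60, 72, 57, 40, 50, 52, 50, 43, 47, 62, 78, 72, 75, 74, 71]
298 [219, 219, 218, 222, 213, 176, 141, 147, 147, 150, 150, 150, 148, 136, 109, 99, 87, 60, 45, 47, 47, 45, 39, 45, 61, 84, 72, 78, 70, 62]
301 [212, 220, 209, 142, 136, 137, 138, 135, 142, 143, 146, 152, 137, 84, 79, 70, 51, 68, 47, 40, 35, 37, 34, 31, 53, 68, 61, 56, 62, 58]
301 [212, 218, 219, 216, 201, 130, 137, 138, 139, 138, 140, 145, 145, 143, 100, 69, 78, 72, 33, 35, 33, 38, 37, 28, 48, 68, 62, 58, 62, 58]
304 [209, 218, 217, 183, 142, 152, 154, 151, 156, 153, 154, 154, 106, 64, 64, 72, 29, 32, 32, 35, 21, 34, 28, 38, 38, 40, 46, 44, 45, 45]
304 [213, 215, 218, 222, 211, 152, 142, 150, 151, 152, 156, 158, 165, 145, 92, 59, 59, 46, 28, 32, 29, 32, 32, 40, 39, 47, 39, 46, 47, 42]
stop now (wrist) [ 0.47903664 -0.0768312   0.147     ]
```

View pics/f.png

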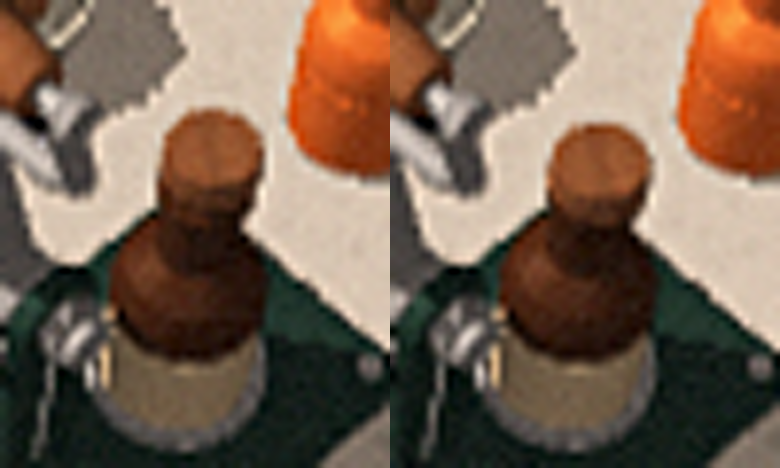

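```bash
python3 - <<'E'
from h import *
from scipy.ndimage import shift
a,b=pickle.load(open("c.pkl","rb"));s,a2,w=pickle.load(open("e.pkl","rb"))
A=a["image"].astype(float);B=a2["image"].astype(float)
r=slice(195,211);c=slice(292,312)
for sig in (0,.8):
    GA=cv2.GaussianBlur(A,(0,0),sig) if sig else A; GB=cv2.GaussianBlur(B,(0,0),sig) if sig else B
    best=min((np.mean((shift(GA,(dy,dx,0),order=1)[197:211,c]-GB[197:211,c])**2),dy,dx) for dy in np.arange(1,3.6,.1) for dx in np.arange(-1.2,1.3,.2))
    print(best)
for z in (0,.01): print(proj(a,[.482,-.0885,.157-z]),proj(a,[.482,-.0885,.141-z]))
# wrist lower-left edge: stopper head centre under z hypotheses
for z in(.147,.157): print(wray(s,w,165,154,z,500/512))
E
```

```text
(np.float64(232.41113095238202), np.float64(1.5000000000000004), np.float64(-0.20000000000000018))
(np.float64(75.7268765802341), np.float64(1.5000000000000004), np.float64(-0.20000000000000018))
(np.float64(302.3678635844714), np.float64(202.8398613125995)) (np.float64(301.64390020313965), np.float64(206.61710441479528))
(np.float64(301.9131492361785), np.float64(205.2123109141239)) (np.float64(301.20099161262357), np.float64(208.92795805956516))
[ 0.47762175 -0.07627315  0.147     ]
[ 0.47702826 -0.07284408  0.157     ]
```

```bash
python3 - <<'E'
from h import *
from rig import *
from scipy.ndimage import shift
a,b=pickle.load(open("c.pkl","rb"))
B=np.mean([capture("scene")["image"].astype(float) for _ in range(4)],0);A=a["image"].astype(float)
def fit(r,c,rng):
    return min((round(np.mean((shift(A,(dy,dx,0),order=1)[r,c]-B[r,c])**2),1),round(dy,1),round(dx,1)) for dy in rng for dx in np.arange(-1.2,1.3,.2))
R=np.arange(-1,4,.1)
print("head top",fit(slice(197,206),slice(294,310),R))
print("head",fit(slice(197,209),slice(294,310),R))
print("body",fit(slice(222,240),slice(285,312),np.arange(-2,2,.1)))
E
```

```text
head top (np.float64(185.0), np.float64(1.6), np.float64(-0.4))
head (np.float64(162.3), np.float64(1.6), np.float64(-0.4))
body (np.float64(15.2), np.float64(0.0), np.float64(-0.0))
```

Emit:
step_arm --pt "0 -0.866 0 0 0 0 -1" --pt "0 -0.866 0 0 0 0 -1" --pt "0 -0.866 0 0 0 0 -1" --pt "0 -0.866 0 0 0 0 -1" --pt "0 -0.866 0 0 0 0 -1" --pt "0 -0.866 0 0 0 0 -1" --pt "0 -0.866 0 0 0 0 -1" --pt "0 -0.866 0 0 0 0 -1"

```text
time_s: 11.05
position: [0.4439, -0.2059, 0.4248]
tcp_rot: [[-0.95, 0.313, -0.001], [0.313, 0.95, 0.001], [0.001, 0.0, -1.0]]
force: [0.4, 0.4, 0.6]
opening: 0.999
grasp_force: 0.0
```

Emit:
step_arm --pt "0 0 0 0 0 0 -1" --pt "0 0 0.12 0 0 0 -1" --pt "0 0 0.25 0 0 0 -1" --pt "0 0 0.38 0 0 0 -1" --pt "0 0 0.5 0 0 0 -1" --pt "0 0 0.62 0 0 0 -1" --pt "0 0 0.75 0 0 0 -1" --pt "0 0 0.75 0 0 0 -1"

```text
time_s: 11.72
position: [0.4414, -0.1981, 0.1944]
tcp_rot: [[-0.952, 0.306, -0.012], [0.306, 0.952, 0.01], [0.015, 0.006, -1.0]]
force: [-0.9, 0.8, 0.1]
opening: 1.0
grasp_force: 0.0
```

```bash
python3 - <<'E'
from rig import *
import cv2,numpy as np,pickle
s=read_state();w=capture("wrist");pickle.dump((s,w),open("w.pkl","wb"));print(s["position"])
cv2.imwrite("pics/g.png",cv2.resize(w["image"][:,:,::-1],(800,600),interpolation=cv2.INTER_CUBIC))
E
```

```text
[ 0.44144075 -0.19809219  0.19441712]
```

View pics/g.png

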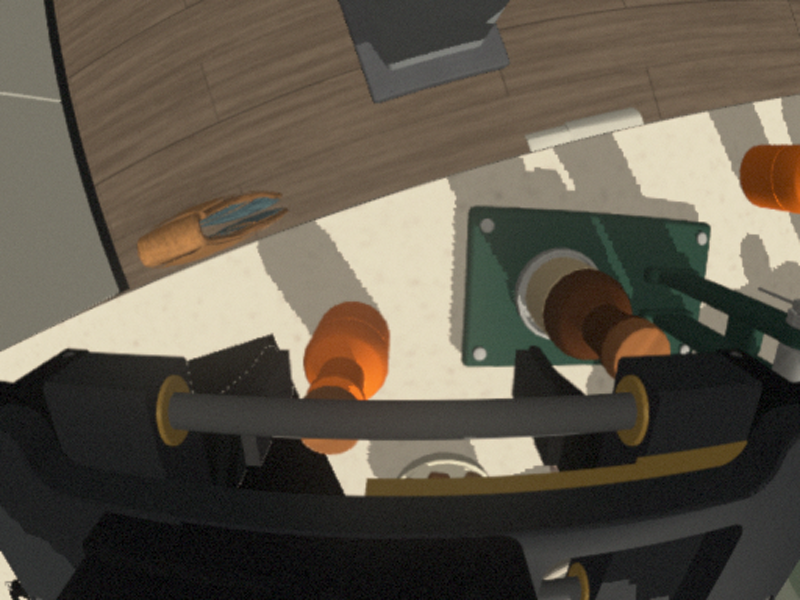

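The close view shows the brown neck running from (590,313) to the head at (637,350), seated directly on the lip with no shank showing. The plate corners are at (471,208), (709,224) and (465,365), and the cup is centred near (566,297).

```bash
python3 - <<'E'
from h import *
s,w=pickle.load(open("w.pkl","rb"));a,b=pickle.load(open("c.pkl","rb"))
C=np.array([wray(s,w,*p,.016)[:2] for p in((471,208),(709,224),(465,365))])
L=np.array([[-68,60],[137,60],[-68,-60]])/1e3
M=cv2.estimateAffinePartial2D(L,C)[0];print(np.hypot(M[0,0],M[1,0]),np.degrees(np.arctan2(M[1,0],M[0,0])),M[:,2],C)
print("cup",wray(s,w,566,297,.026),"head",wray(s,w,638,350,.147))
E
```

```text
0.966157552608108 71.46837993123069 [ 0.48073065 -0.09163139] [[ 0.40492746 -0.13619358]
 [ 0.46812803  0.05248847]
 [ 0.5144799  -0.17184869]]
cup [ 0.48378729 -0.08826799  0.026     ] head [ 0.47636781 -0.09256404  0.147     ]
```

Emit:
step_arm --pt "0 0 -0.12 0 0 0 -1" --pt "0 0 -0.25 0 0 -0.15 -1" --pt "0 0 -0.38 0 0 -0.3 -1" --pt "0 0 -0.4 0 0 -0.45 -1" --pt "0 0 -0.4 0 0 -0.6 -1" --pt "0 0 -0.4 0 0 -0.75 -1" --pt "0 0 -0.4 0 0 -0.9 -1" --pt "0 0 -0.4 0 0 -1 -1"

```text
time_s: 12.43
position: [0.4459, -0.2025, 0.3244]
tcp_rot: [[-0.887, -0.461, 0.005], [-0.461, 0.887, -0.003], [-0.003, -0.005, -1.0]]
force: [0.0, -0.5, -0.6]
opening: 1.002
grasp_force: 0.0
```

Emit:
step_arm --pt "0 0 0 0 0 -0.15 -1" --pt "0 0 0 0 0 -0.3 -1" --pt "0 0 0 0 0 -0.333 -1" --pt "0 0 0 0 0 -0.333 -1"

```text
time_s: 12.77
position: [0.4588, -0.182, 0.3221]
tcp_rot: [[-0.761, -0.649, -0.012], [-0.648, 0.761, -0.027], [0.027, -0.013, -1.0]]
force: [-0.6, -0.4, 0.5]
opening: 1.004
grasp_force: 0.0
```

```bash
python3 - <<'E'
from rig import *
s=read_state();print(s["joint_positions"],s["qvel"],s["position"],s["tcp_rot"])
E
```

```text
[ -33.66400176   14.9247018    94.84995133   -1.78457621   69.96536658
 -163.5107459 ] [-1.79980029  0.51763046  0.95644038 -0.80159493 -0.58646411 -0.17989757] [ 0.45877862 -0.18204489  0.32213287] [[-0.76075769 -0.64891919 -0.01231301]
 [-0.64848011  0.76075433 -0.02695151]
 [ 0.02685653 -0.01251883 -0.99956091]]
```

Emit:
step_arm --pt "-0.258 0.185 0 0 0 0 -1" --pt "-0.258 0.185 0 0 0 0 -1" --pt "-0.258 0.185 0 0 0 0 -1" --pt "-0.258 0.185 0 0 0 0 -1" --pt "-0.258 0.185 0 0 0 0 -1" --pt "-0.258 0.185 0 0 0 0 -1"

```text
time_s: 13.27
position: [0.4809, -0.0922, 0.3177]
tcp_rot: [[-0.763, -0.646, -0.015], [-0.646, 0.763, -0.026], [0.029, -0.01, -1.0]]
force: [0.2, -0.1, 0.0]
opening: 1.001
grasp_force: 0.0
```

```bash
python3 - <<'E'
from rig import *
s=read_state();print(s["joint_positions"],s["position"],s["tcp_rot"])
E
```

```text
[ -22.94579039   15.06127641   95.42750924   -1.84376925   69.72205387
 -152.54885448] [ 0.48088184 -0.09223954  0.31768226] [[-0.76307157 -0.64613995 -0.01499819]
 [-0.64568447  0.763147   -0.02642382]
 [ 0.02851931 -0.01047917 -0.99953831]]
```

Emit:
step_arm --pt "-0.014 0.007 0.08 -0.013 -0.036 0 -1" --pt "-0.014 0.007 0.16 -0.013 -0.036 0 -1" --pt "-0.014 0.007 0.227 -0.013 -0.036 0 -1" --pt "-0.014 0.007 0.227 -0.013 -0.036 0 -1" --pt "-0.014 0.007 0.227 -0.013 -0.036 0 -1"

```text
time_s: 13.68
position: [0.481, -0.09, 0.2484]
tcp_rot: [[-0.764, -0.645, -0.003], [-0.645, 0.764, 0.001], [0.001, 0.003, -1.0]]
force: [0.0, 0.0, 1.2]
opening: 0.994
grasp_force: 0.0
```

```bash
python3 - <<'E'
from rig import *
import cv2,numpy as np,pickle
s=read_state();w=capture("wrist");pickle.dump((s,w),open("w.pkl","wb"));print(s["position"])
cv2.imwrite("pics/h.png",cv2.resize(w["image"][:,:,::-1],(800,600),interpolation=cv2.INTER_CUBIC))
E
```

```text
[ 0.48103221 -0.08995587  0.24837063]
```

View pics/h.png

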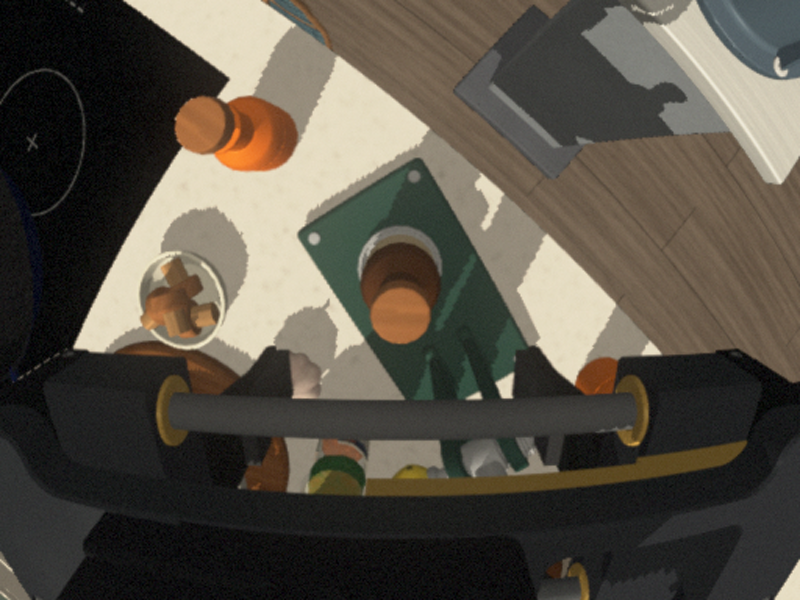

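The head is at (400,313), centred between the jaws (~403), and the bottle stands in its cup at (400,262). I'll check the head position at z = 0.147 and 0.157 before going down.

```bash
python3 - <<'E'
from h import *
s,w=pickle.load(open("w.pkl","rb"))
for z in(.147,.157): print(z,wray(s,w,400,313,z), "head dia",np.linalg.norm(wray(s,w,369,313,z)-wray(s,w,431,313,z)))
print("cup",wray(s,w,400,265,.026))
E
```

```text
0.147 [ 0.48090166 -0.09132411  0.147     ] head dia 0.03342797062864572
0.157 [ 0.47850015 -0.09333836  0.157     ] head dia 0.032027416573255224
cup [ 0.47958625 -0.09247002  0.026     ]
```

Emit:
step_arm --pt "0 0 0.08 0 0 0 -1" --pt "0 0 0.16 0 0 0 -1" --pt "0 0 0.24 0 0 0 -1" --pt "0 0 0.31 0 0 0 -1" --pt "0 0 0.36 0 0 0 -1" --pt "0 0 0.4 0 0 0 -1" --pt "0 0 0.43 0 0 0 -1" --pt "0 0 0.43 0 0 0 -1"

```text
time_s: 14.4
position: [0.4818, -0.0892, 0.1194]
tcp_rot: [[-0.764, -0.646, -0.001], [-0.646, 0.764, 0.001], [0.0, 0.002, -1.0]]
force: [-0.4, -0.1, 0.8]
opening: 1.0
grasp_force: 0.0
```

Emit:
step_arm --pt "0 0 0 0 0 0 1" --pt "0 0 0 0 0 0 1" --pt "0 0 0 0 0 0 1" --pt "0 0 0 0 0 0 1" --pt "0 0 0 0 0 0 1" --pt "0 0 0 0 0 0 1" --pt "0 0 0 0 0 0 1" --pt "0 0 0 0 0 0 1"

```text
time_s: 15.07
position: [0.4814, -0.0887, 0.1199]
tcp_rot: [[-0.763, -0.646, -0.001], [-0.646, 0.763, 0.001], [0.0, 0.001, -1.0]]
force: [0.3, -0.1, -0.3]
opening: 0.479
grasp_force: 0.0
```

Emit:
step_arm --pt "0 0 0 0 0 0 1" --pt "0 0 0 0 0 0 1" --pt "0 0 0 0 0 0 1" --pt "0 0 0 0 0 0 1" --pt "0 0 0 0 0 0 1" --pt "0 0 0 0 0 0 1"

```text
time_s: 15.57
position: [0.4818, -0.0889, 0.1198]
tcp_rot: [[-0.763, -0.646, -0.0], [-0.646, 0.763, 0.001], [-0.0, 0.001, -1.0]]
force: [0.6, -1.3, -0.4]
opening: 0.382
grasp_force: 29.8
```

The jaws stopped at 33 mm, so they hold the lip, firmly at 30 N. I'll lift a little, gently, and check.

Emit:
step_arm --pt "0 0 -0.01 0 0 0 1" --pt "0 0 -0.025 0 0 0 1" --pt "0 0 -0.045 0 0 0 1" --pt "0 0 -0.07 0 0 0 1" --pt "0 0 -0.1 0 0 0 1" --pt "0 0 -0.13 0 0 0 1" --pt "0 0 -0.16 0 0 0 1" --pt "0 0 -0.16 0 0 0 1"

```text
time_s: 16.23
position: [0.4826, -0.0892, 0.17]
tcp_rot: [[-0.763, -0.646, 0.003], [-0.646, 0.763, -0.001], [-0.002, -0.003, -1.0]]
force: [0.5, -0.9, -3.5]
opening: 0.38
grasp_force: 30.0
```

Emit:
step_arm --pt "0 0 -0.03 0 0 0 1" --pt "0 0 -0.06 0 0 0 1" --pt "0 0 -0.09 0 0 0 1" --pt "0 0 -0.12 0 0 0 1" --pt "0 0 -0.14 0 0 0 1" --pt "0 0 -0.15 0 0 0 1" --pt "0 0 -0.15 0 0 0 1" --pt "0 0 -0.15 0 0 0 1"

```text
time_s: 16.9
position: [0.4814, -0.0888, 0.2128]
tcp_rot: [[-0.763, -0.646, -0.001], [-0.646, 0.763, 0.001], [0.0, 0.001, -1.0]]
force: [0.5, -0.2, -3.6]
opening: 0.381
grasp_force: 30.0
```

Emit:
step_arm --pt "0 0 0 0 0 0 1" --pt "0 0 0 0 0 0 1" --pt "0 0 0 0 0 0 1" --pt "0 0 0 0 0 0 1" --pt "0 0 0 0 0 0 1" --pt "0 0 0 0 0 0 1"

```text
time_s: 17.4
position: [0.4815, -0.0888, 0.2126]
tcp_rot: [[-0.763, -0.646, -0.001], [-0.646, 0.763, 0.001], [0.0, 0.002, -1.0]]
force: [-0.7, 0.3, -3.5]
opening: 0.384
grasp_force: 30.0
```

```bash
python3 - <<'E'
from rig import *
import cv2,numpy as np
s=read_state();print(s["position"],s["force"],s["moment"],s["opening"],s["grasp_force"])
a=capture("scene")["image"][130:270,220:360,::-1];t=capture("top")["image"][150:285,150:330,::-1]
o=np.zeros((500,800,3),np.uint8)
o[:500,:500]=cv2.resize(a,(500,500),interpolation=cv2.INTER_CUBIC);o[:225,500:]=cv2.resize(t,(300,225))
cv2.imwrite("pics/i.png",o)
E
```

```text
[ 0.4814756  -0.08878905  0.21264855] [-0.67430509  0.33751808 -3.54267506] [0.0607775  0.07688118 0.03243186] 0.38392769318653924 29.977948907828136
```

View pics/i.png

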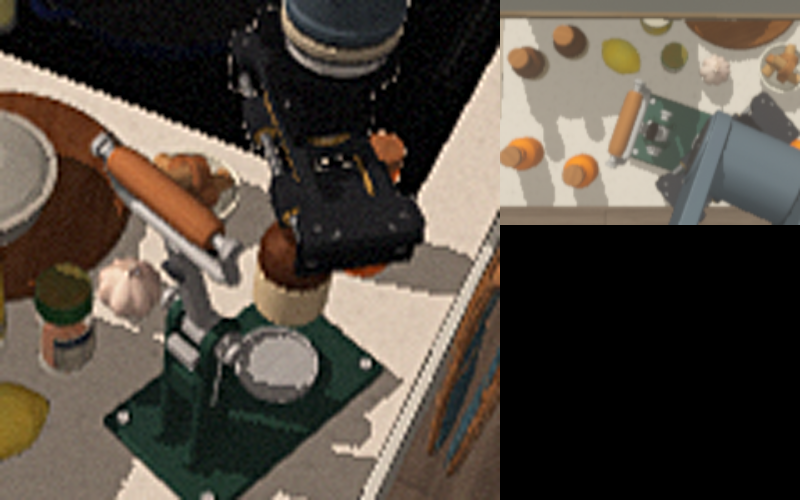

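The bottle hangs upright at (290,285) above its empty cup at (278,362), lifted 93 mm. The weight reads 3.5 N, as it should for the full bottle, and the press arm is at rest, so I'm handing in.

```bash
python3 -c "
from rig import *
print(hand_in())"
```

```text
the job is handed in; nothing more can be done
None
```

I handed the job in with the stopper pressed in, the press arm eased back to rest, and the bottle held upright about 93 mm above its seat. The jaws hold it by the lip rather than the neck. That the stopper is fully home is inferred from the push force and arm position, because the picture measurements were inconclusive. No verdict was returned.

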